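Clip a fresh cassette into the laser cutter's fume filter and close it

ROBOT

A 6-joint arm with a two-finger parallel gripper is mounted at the origin on the work surface. World frame = base frame: x ahead of the robot, y to its left, z up, the work surface at z = 0. Lengths are in m, angles in rad, forces in N, time in s.
With the tool pointing down it reaches from about 0.25 to 0.775 m from the base axis. Payload 4 kg.
Tool frame: the origin (TCP) lies at the very end of the fingers, on their centre line; the grasp point (between the pads) lies 19 mm behind it; y points along the fingers, z is the direction in which the jaws open and shut, and the axes are right-handed (so a half turn about y gives the same grasp; the last joint's range is limited). The gripper opens to 94 mm and grips with 3 to 60 N. Pads are 16 mm wide; open, the fingers measure 119 mm over their backs; the gripper's body (75 mm by 177 mm) begins 78 mm behind the grasp point.
Start: joints at [-1.249, 0.087, 1.371, -0, 1.684, -0.103], TCP at [0.227, -0.501, 0.206] pointing down, gripper open.
Joint ranges: [-3.1, 3.1], [-0.76, 2.03], [0.27, 2.55], [-1.08, 4.22], [0.17, 2.65], [-2.57, 2.57]. Speed limits (rad/s): [2.79, 2.79, 3.14, 3.14, 3.14, 3.14].

INTERFACE

Orientations are given as a unit quaternion [x, y, z, w].
In Python, from station import monitor, viewer, job gives the robot as it stands.
- The arm moves only by the tool drive_tool, never from a script. Its argument "motion" is a list of rows, each an object of numbers: "hand": the gripper command: -1 is shut, 1 is fully open, values between are in proportion; "dx", "dy", "dz": the shift along the tool's x, y, z in mm; "twist": the turn about the tool's y in rad. A call has 1 to 12 rows; each row shifts and turns the commanded pose from where the row before left it, along the tool's axes as they then stand; what a row does not reach is not made up. A row lasts 1/8 s, in which the tool goes at most 62.5 mm and 10.7 degrees, less where a joint would pass 70% of its speed; a pose out of reach is approached as far as the arm can. A call is refused whole if a number of a shift passes 62.5 or a number of a turn 0.188, either way. A call with a gripper value outside its range is refused whole. The fingers move at their own pace and stop on an object; "newtons" is the grip in N (left out, the last holds). Time passes only in rows, so rows that do not move let the fingers close. It gives the time, the measured TCP pose, the force and the opening at its end, in the units of the state.
- monitor.read_state(): the state, without advancing time (a new reading comes with each control period).
- viewer.camera(name): name is "scene" or "top"; returns a dict with "color" (400x640x3 uint8, red, green, blue), "z_map" (400x640 float32, m along the optical axis (not along the pixel's ray), 0 where there is no reading), "fx", "fy", "cx", "cy" (pixels), "k1" (the pictures are not rectified: a ray, as slopes to the right and down, at radius r is drawn at 1 + k1 r^2 times it, then the intrinsics apply), "world_from_camera" (4x4, takes a point from camera to world coordinates). Camera axes: x right, y down, z forward; pixel columns grow to the right and rows downward; lengths in m; the calibration is good to about 2 mm. A picture is of the moment at which its call begins.
- job.job_done(): hands the job in, once; it reports no verdict.
The state is a dict: "clock": time; "joint_pos": joint angles; "joint_velocities": joint speeds; "effort": joint torques, N m; "position": TCP position; "orientation": TCP orientation; "ft_force": force on the tool from outside, world axes, zero at the start; "wrist_torque": the same for the moment, N m; "gripper_width": finger opening in m.
Only numpy, scipy, OpenCV 4.12 (cv2) and the standard library are available. Lean on these libraries where they do the work, as an engineer would, in place of code of your own. Each camera call takes 0.05 s, during which the arm holds its last target.

TASK

Fit the clean filter cassette in the open fume filter: press it down onto its gasket until both green clips have snapped over its flange, then swing the lid down and press it until the latch clicks, so that it is fully shut. Push only as hard as it takes to get past each click, never force anything, and leave the dirty cassette and everything else on the bench where it is.

Things in the scene. Friction and masses are not known exactly. Their poses are not given: they have to be found in the camera images.
- clean_filter_centre (a point): Clean cassette: white tray, cream-white pleats, flat on the green mat (underside 3 mm above the bench), z up. Point: its centre, 24 mm above its underside. 48 mm high, 0.16 kg: flange 100 (x) by 130 (y), 5 thick, at the bottom; body 88 by 114 up to 22 mm; on top in the middle an upright grip rib 14 thick (x), 64 long (y), from 22 to 48 mm above the underside. Fits either way round.
- spent_filter_centre (a point): The dirty cassette, to be left alone: the same shape, tan tray and dark brown pleats, lying beside the clean one on the mat, about 20 to 60 mm away. Centre and axes as for the clean one. Which of the two lies nearer the robot varies.
- unit: The fume filter, fixed to the bench: white box 170 mm (x) by 190 mm (y), walls 5 mm thick and 120 mm high, open top, lid hinged on the back rim. Origin: centre of its underside, on the bench; z up, x from its front (control panel, latch) to its back (hinge), y to the left seen from the front. Which side of the bench it stands on varies.
- seat (a point): Centre of the foam gasket (gives 1 mm per 7 N) in the box, 62 mm above the bench, axes as the box's. The cassette's underside rests here when home (its centre 24 mm above, x along the box's x or half a turn round). Recess for the flange: 106 (x) by 133 mm (y), its bevelled mouth 5 mm wider all round at the deck, 24 mm above the gasket. Above that the box is 160 by 180 mm inside; rim 58 mm above the gasket.
- clip_left (a joint): Green spring clip, middle of the recess's left (+y) side: how far it is pushed outward, m; 0 at rest. Its nose stands 3.5 mm over the flange. The flange meets the clips' ramps when the cassette is 16 mm above home, passes the noses at 10 mm (both together resist with 10 to 16 N), then goes easily; at about 2 mm the clips spring back to 0 above it.
- clip_right (a joint): The same clip on the right (-y) side.
- lid (a joint): The lid: angle, rad; 0 shut, grows as it opens; 1.6 to 1.85 (upright or leaning back) at the start. A stiff hinge keeps it where it is left (about 2 N at the lip moves it). Plate 170 mm from hinge to front edge, 190 wide, 12 thick, black frame, clear pane. A tongue 30 mm wide hangs 30 mm below it, 142 to 152 mm from the hinge.
- lid_hinge (a point): Middle of the lid's hinge axis, at the box's back rim, 83 mm behind the box's middle, 122 mm above the bench. The axis runs along the box's y. The point turns with the lid: -x points from the hinge to the lip, z out of the lid's outer (upper) face, which lies 10 mm from the axis.
- lid_lip (a point): Middle of the pull lip on the lid's front edge, on its outer face, 180 mm from the hinge axis: lip 70 mm wide, 8 mm thick, standing 15 mm out from the plate. Turns with the lid (axes as lid_hinge). With the lid shut it lies 131 mm above the bench.
- latch (a joint): Green spring latch inside the box's front wall (30 mm wide, stands 12 mm in, 98 to 116 mm above the bench): how far it is pushed forward, m; 0 at rest. The lid's tongue meets it about 0.13 rad from shut; it resists with up to about 12 N at the lip (near 0.06 rad), clicks, and springs back to 0 just before the lid lands on its rubber buffers at 0. It then holds the lid.
- screwdriver_grip (a point): Bystander: screwdriver, orange handle, 190 mm long, lying at one long edge of the mat; point in its handle.
- brush_grip (a point): Bystander: dust brush, wooden handle, 200 mm long, 42 mm wide, lying at the other long edge of the mat; point in its handle.
- cleaner: Bystander: tall white bottle of cleaner with blue label and red cap, 56 mm across, 185 mm high, standing between the mat and the fume filter; origin at its base.
- jar: Bystander: amber jar with steel lid, 60 mm across, 75 mm high; origin at its base.
- mug: Bystander: blue mug, 82 mm across, 95 mm high, handle at one side; origin at its base.
- gears: Bystander: stack of laser-cut plywood gears, 84 mm across, 16 mm high; origin at its base.
There are look-alikes about, which are no part of the job. Of the things that look like the part that bears clean_filter_centre, take the one that is farthest to the robot's left at the start.

How it is judged:
By the outcome, as a careful person would: the job done as asked, in the order asked, and still so for the second after the job is handed in, with the robot touching nothing.
It also fails if it takes over 61 s, if anything falls off the work surface, if the arm or the gripper's body presses on something with over 40 N, if the wrist force passes 120 N, or if a joint passes its speed limit or range.

## Working session

There is one attempt and no reset: what is moved stays moved. The work goes in short steps, Python scripts to look and compute and a tool call to move; the robot and the scene stay as the last step left them, time stands still between calls to the robot, and variables do not carry over. Pictures are saved under pics/ and viewed, and the job is handed in when it is done.

Besides the shell and the picture viewer there is one more tool, called after "Request:" as name(argument=value, ...), one argument or row to a line, values as JSON. drive_tool: Moves the arm, as the interface text tells. Its arguments: {"type":"object","properties":{"motion":{"type":"array","items":{"type":"object","properties":{"hand":{"type":"number"},"dx":{"type":"number"},"dy":{"type":"number"},"dz":{"type":"number"},"twist":{"type":"number"}}}},"newtons":{"type":"number"}},"required":["motion"]}

```bash
mkdir -p pics; ls; cat > h.py <<'E'
import numpy as np, cv2
from station import monitor, viewer, job
def cap(n,tag):
    c=viewer.camera(n); np.savez('%s_%s.npz'%(n,tag),**c); cv2.imwrite('pics/%s_%s.png'%(n,tag),c['color'][:,:,::-1]); return c
def load(n,tag): return dict(np.load('%s_%s.npz'%(n,tag)))
def slopes(c,uv):
    uv=np.asarray(uv,float).reshape(-1,1,2)
    K=np.array([[c['fx'],0,c['cx']],[0,c['fy'],c['cy']],[0,0,1.]])
    return cv2.undistortPoints(uv,K,np.array([float(c['k1']),0,0,0,0]),None,None).reshape(-1,2)
def onplane(c,uv,z):
    s=slopes(c,uv); T=c['world_from_camera']; d=np.c_[s,np.ones(len(s))]@T[:3,:3].T; o=T[:3,3]
    return o+d*((z-o[2])/d[:,2])[:,None]
def depthpts(c,uv):
    uv=np.asarray(uv,int).reshape(-1,2); s=slopes(c,uv); z=c['z_map'][uv[:,1],uv[:,0]]
    T=c['world_from_camera']; return (np.c_[s,np.ones(len(s))]*z[:,None])@T[:3,:3].T+T[:3,3]
def cloud(c):
    v,u=np.mgrid[0:400,0:640]; return depthpts(c,np.c_[u.ravel(),v.ravel()]).reshape(400,640,3)
E
python3 - <<'E'
from h import *
for n in('scene','top'):
    c=cap(n,'0'); print(n,c['fx'],c['fy'],c['cx'],c['cy'],c['k1'],np.round(c['world_from_camera'],3))
s=monitor.read_state(); print({k:np.round(v,4) for k,v in s.items()})
E
```

```text
pics
scene 500.81841101531194 500.81841101531194 324.4928423886917 199.618876632604 -0.14183372167028424 [[-0.665  0.624 -0.41   1.216]
 [ 0.746  0.562 -0.356  0.599]
 [ 0.008 -0.542 -0.84   1.625]
 [ 0.     0.     0.     1.   ]]
top 406.24805226594043 406.24805226594043 312.67396489105784 200.0847197191037 -0.06444563324241802 [[-1.00e-03 -9.99e-01  5.20e-02  3.92e-01]
 [-1.00e+00  2.00e-03  2.80e-02 -8.90e-02]
 [-2.80e-02 -5.20e-02 -9.98e-01  1.35e+00]
 [ 0.00e+00  0.00e+00  0.00e+00  1.00e+00]]
{'clock': np.float64(0.1), 'joint_pos': array([-1.2491,  0.0879,  1.3721, -0.    ,  1.6836, -0.1031]), 'joint_velocities': array([-0.0012, -0.0012, -0.0043, -0.0009, -0.0008, -0.0002]), 'effort': array([ 1.70000e-03, -3.41254e+01, -3.03300e+01,  7.20000e-02,
        3.04000e-02, -1.00000e-04]), 'position': array([ 0.2265, -0.5007,  0.2044]), 'orientation': array([-0.1491,  0.6919, -0.6905,  0.149 ]), 'ft_force': array([-0.6427, -0.2057, -0.0124]), 'wrist_torque': array([-0.0287,  0.0195,  0.0317]), 'gripper_width': np.float64(0.0941)}
```

View pics/scene_0.png

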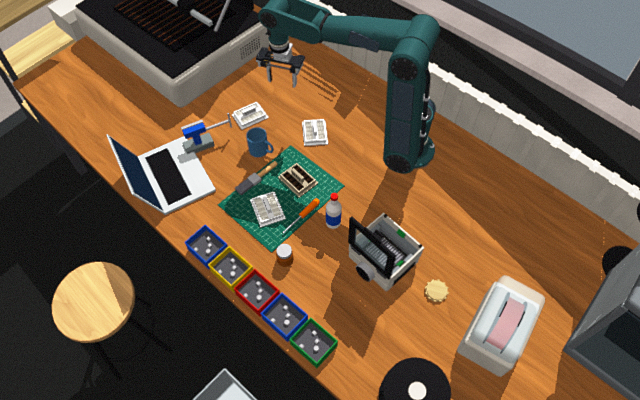

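View pics/top_0.png

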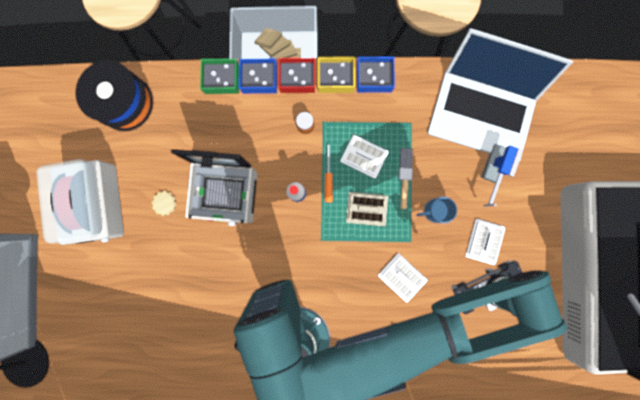

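```bash
python3 - <<'E'
from h import *
c=load('top','0'); s=load('scene','0')
a=cv2.resize(c['color'][110:310,310:520],None,fx=3.5,fy=3,interpolation=3)[:,:,::-1]
cv2.imwrite('pics/c1.png',cv2.resize(c['color'][110:260,310:510],None,fx=4,fy=4,interpolation=3)[:,:,::-1])
cv2.imwrite('pics/c2.png',cv2.resize(c['color'][135:240,165:315],None,fx=5,fy=5,interpolation=3)[:,:,::-1])
cv2.imwrite('pics/c3.png',cv2.resize(s['color'][140:300,210:440],None,fx=3.4,fy=3.4,interpolation=3)[:,:,::-1])
P=cloud(c)
for n,u,v in[('cleanrib',365,155),('spent',367,208),('laL',402,277),('laR',485,241),('bottle',294,191),('unit',222,193),('lidtop',210,157),('jar',304,121),('mug',440,209),('gears',163,203),('mat',340,225),('bench',280,250)]:
    print(n,np.round(P[v,u],3))
E
```

```text
cleanrib [ 0.605 -0.221  0.051]
spent [ 0.435 -0.226  0.05 ]
laL [ 0.215 -0.337  0.044]
laR [ 0.327 -0.616  0.016]
bottle [ 0.48  -0.003  0.183]
unit [0.483 0.239 0.06 ]
lidtop [0.565 0.218 0.277]
jar [ 0.712 -0.026  0.075]
mug [ 0.432 -0.472  0.005]
gears [0.453 0.449 0.02 ]
mat [ 0.38  -0.142 -0.003]
bench [ 0.297  0.058 -0.002]
```

View pics/c1.png

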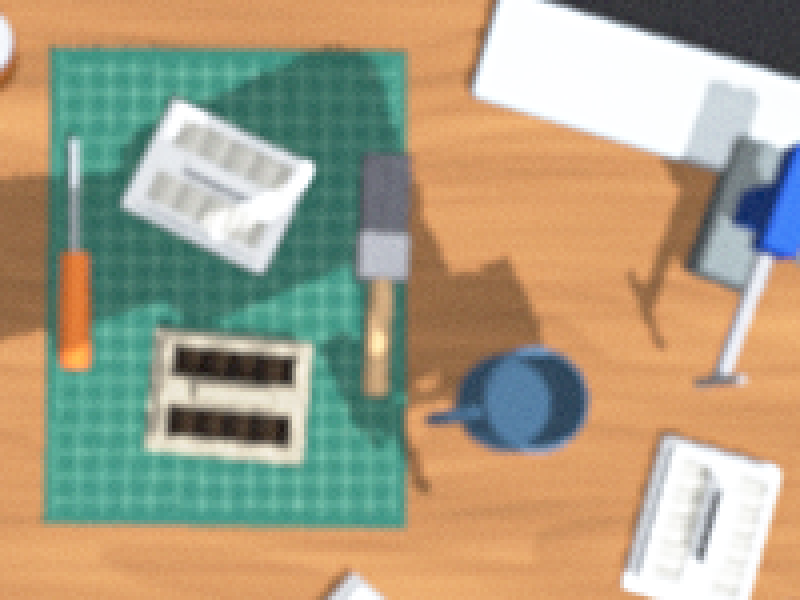

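View pics/c2.png

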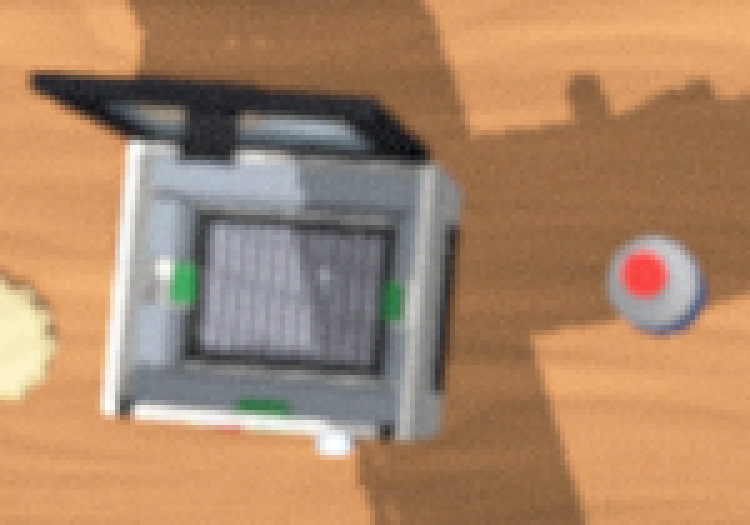

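View pics/c3.png

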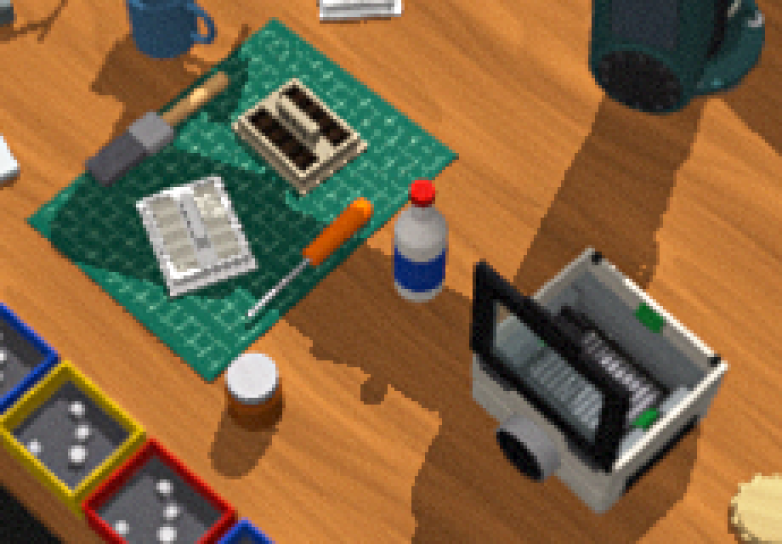

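```bash
python3 - <<'E'
from h import *
def rect(p): 
    r=cv2.minAreaRect((p[:,:2]*1000).astype(np.float32)); return np.round(r[0],1),np.round(r[1],1),round(r[2],1)
for n in('top','scene'):
    c=load(n,'0');P=cloud(c); X,Y,Z=P[...,0],P[...,1],P[...,2]
    hsv=cv2.cvtColor(c['color'],cv2.COLOR_RGB2HSV)
    print(n,'bench z',np.round(np.median(Z[(abs(X-.35)<.02)&(abs(Y-.05)<.02)]),4), 'mat',np.round(np.median(Z[(abs(X-.38)<.02)&(abs(Y+.14)<.015)]),4))
    for nm,cx,cy in(('clean',.6,-.225),('spent',.435,-.226)):
        near=(np.hypot(X-cx,Y-cy)<.095)
        ribm=near&(Z>.038)&(Z<.065); p=P[ribm]; print(nm,'rib',len(p),rect(p),np.round(np.median(p,0),4))
        if nm=='clean':
            m=((hsv[...,1]<60)&near).astype(np.uint8)
            k,l,st,_=cv2.connectedComponentsWithStats(m); i=1+np.argmax(st[1:,4]); 
            ct=max(cv2.findContours((l==i).astype(np.uint8),0,1)[0],key=cv2.contourArea)
            q=onplane(c,ct.reshape(-1,2),.006); print(' outline on z=6mm',rect(q))
            bm=near&(Z>.018)&(Z<.034)&(l==i); print(' body',rect(P[bm]),np.median(P[bm][:,2]))
    near=(np.hypot(X-.48,Y-.24)<.16)
    rim=near&(Z>.112)&(Z<.126)&(hsv[...,2]>60); p=P[rim]; print('rim',len(p),rect(p),np.round(np.percentile(p,[1,50,99],axis=0),3).tolist())
    g=(hsv[...,0]>45)&(hsv[...,0]<75)&(hsv[...,1]>120)&near
    k,l,st,cen=cv2.connectedComponentsWithStats(g.astype(np.uint8))
    for i in range(1,k):
        if st[i,4]>8: print('green',cen[i].round(1),st[i,4],np.round(np.median(P[l==i],0),4), np.round(P[l==i].max(0)[2],3))
    lid=near&(Z>.15); p=P[lid]; print('lid',len(p), np.round(p.max(0),3),np.round(p.min(0),3))
    A=P[lid&(hsv[...,2]<90)]; m=A.mean(0); w=np.linalg.svd(A-m,full_matrices=False)[2]; print(' lid plane',m.round(3),w[2].round(3))
    # vertical ht map
    if n=='top':
        b=(hsv[...,0]<5)|(hsv[...,0]>174); 
        for nm,cx,cy,r,zlo in(('bottle',.48,-.003,.05,.05),('mug',.43,-.47,.08,.03),('jar',.71,-.026,.05,.05),('gears',.453,.449,.07,.01)):
            q=P[(np.hypot(X-cx,Y-cy)<r)&(Z>zlo)]; print(nm,np.round(q.min(0),3),np.round(q.max(0),3))
E
```

```text
top bench z -0.0005 mat 0.0015
clean rib 95 (array([ 607.8, -221.8]), array([61.9, 14.3]), 63.3) [ 0.6077 -0.2218  0.0495]
 outline on z=6mm (array([ 609.2, -222.9]), array([135.3, 106.6]), 63.7)
 body (array([ 607.7, -222.2]), array([113.7,  89.4]), 63.5) 0.02269888043856616
spent rib 91 (array([ 432.5, -229.9]), array([64.7, 14.4]), 84.4) [ 0.4317 -0.2295  0.0492]
rim 390 (array([479.4, 236.6]), array([191.1, 170.4]), 85.0) [[0.39, 0.136, 0.112], [0.458, 0.236, 0.118], [0.57, 0.336, 0.124]]
green [201.5 191.4] 25 [0.4882 0.3    0.0789] 0.087
green [242.8 194.9] 19 [0.4754 0.1662 0.0808] 0.091
lid 911 [0.586 0.323 0.312] [0.538 0.133 0.15 ]
 lid plane [0.566 0.218 0.263] [-0.996  0.076  0.042]
bottle [ 0.456 -0.028  0.05 ] [0.51  0.027 0.188]
mug [ 0.39  -0.497  0.03 ] [ 0.467 -0.393  0.1  ]
jar [ 0.688 -0.052  0.05 ] [ 0.742 -0.     0.081]
gears [0.417 0.41  0.01 ] [0.494 0.491 0.022]
scene bench z 0.0017 mat 0.0049
clean rib 63 (array([ 616.5, -206.1]), array([96.3, 25. ]), 47.6) [ 0.6069 -0.2177  0.0524]
 outline on z=6mm (array([ 601.4, -223.3]), array([140.2, 103.9]), 63.4)
 body (array([ 604.5, -220.3]), array([123.5,  89.4]), 64.7) 0.02471634949635404
spent rib 70 (array([ 430.2, -228.3]), array([68.6, 19. ]), 80.1) [ 0.4305 -0.2257  0.0504]
rim 246 (array([480. , 237.6]), array([195.5, 180.3]), 84.9) [[0.386, 0.145, 0.112], [0.405, 0.274, 0.12], [0.569, 0.338, 0.126]]
green [400.5 233.2] 41 [0.4036 0.2446 0.1096] 0.126
green [399.8 262.6] 26 [0.4807 0.3064 0.0815] 0.094
lid 1284 [0.583 0.327 0.314] [0.53  0.135 0.15 ]
 lid plane [0.569 0.234 0.243] [ 0.996 -0.09  -0.01 ]
```

Clean-cassette candidates in the top image:
- (365,155): white, on the mat.
- (402,277): white, off the mat.
- (485,241): white, off the mat.
- (367,208): tan with brown pleats, so this is the dirty one.

I choose (365,155). It is the farthest left (y=-0.22) and lies on the mat, and the crop confirms the white tray and cream pleats. Two views put its centre at about (0.607,-0.2215) with the long axis at 63.3°. The rib top is at 0.050–0.052, as expected.

The unit is at (0.480,0.237) with yaw about -5°. Its lid is near 1.6 rad, so I'll grip the rib by its ends, which keeps the wide gripper body clear of the lid.

Request:
drive_tool(
  motion=[
    {"dx":-46,"dz":-10,"hand":1},
    {"dx":-46,"dz":-10,"hand":1},
    {"dx":-46,"dz":-10,"hand":1},
    {"dx":-46,"dz":-10,"hand":1},
    {"dx":-46,"dz":-10,"hand":1},
    {"dx":-46,"dz":-10,"hand":1},
    {"dx":-46,"dz":-10,"hand":1},
    {"dx":-46,"dz":-10,"hand":1},
    {"dx":-46,"dz":-10,"hand":1},
    {"dx":-46,"dz":-8,"hand":1},
  ],
)

```text
$.motion[0]: bad value
```

Request:
drive_tool(
  motion=[
    {"twist":-0.186},
    {"twist":-0.186},
    {"twist":-0.186},
    {"twist":-0.186},
    {"twist":-0.186},
    {"twist":-0.186},
    {"twist":-0.186},
    {"twist":-0.186},
    {"twist":-0.186},
    {"twist":-0.186},
    {"twist":-0.186},
    {"twist":-0.186},
  ],
)

```text
$.motion[0]: bad value
```

```bash
cat >> h.py <<'E'
from scipy.spatial.transform import Rotation as Ro
def st(tx=None,ty=None,yaw=None,z=None):
    s=monitor.read_state(); R=Ro.from_quat(s['orientation']).as_matrix(); p=np.array(s['position'])
    y=np.degrees(np.arctan2(R[1,2],R[0,2]))
    print('t',round(float(s['clock']),2),'p',np.round(p,4),'yaw',round(y,2),'down',np.round(R[:,1],3),'j',np.round(s['joint_pos'],2),'f',np.round(s['ft_force'],1),'w',round(float(s['gripper_width']),4))
    if tx is not None:
        R2=R
        if yaw is not None:
            d=(yaw-y+180)%360-180; print(' twist',round(-np.radians(d),3))
        v=np.array([tx,ty,p[2] if z is None else z])-p
        print(' shift at current yaw (mm):',np.round(R.T@v*1000,1))
        if yaw is not None:
            R2=Ro.from_euler('z',d,degrees=True).as_matrix()@R; print(' shift after twist:',np.round(R2.T@v*1000,1))
    return s
E
python3 -c "
from h import *
st(.607,-.2215,63.3,.030)"
```

```text
t 0.1 p [ 0.2265 -0.5007  0.2044] yaw -65.66 down [-0.001  0.002 -1.   ] j [-1.25  0.09  1.37 -0.    1.68 -0.1 ] f [-0.6 -0.2 -0. ] w 0.0941
 twist -2.251
 shift at current yaw (mm): [-461.7  174.7  -97.2]
 shift after twist: [214.5 173.5 420.7]
```

Request:
drive_tool(
  motion=[
    {"dx":-46,"dy":0,"dz":-10,"twist":0,"hand":1},
    {"dx":-46,"dy":0,"dz":-10,"twist":0,"hand":1},
    {"dx":-46,"dy":0,"dz":-10,"twist":0,"hand":1},
    {"dx":-46,"dy":0,"dz":-10,"twist":0,"hand":1},
    {"dx":-46,"dy":0,"dz":-10,"twist":0,"hand":1},
    {"dx":-46,"dy":0,"dz":-10,"twist":0,"hand":1},
    {"dx":-46,"dy":0,"dz":-10,"twist":0,"hand":1},
    {"dx":-46,"dy":0,"dz":-10,"twist":0,"hand":1},
    {"dx":-46,"dy":0,"dz":-10,"twist":0,"hand":1},
    {"dx":-46,"dy":0,"dz":-8,"twist":0,"hand":1},
  ],
)

```text
clock: 1.35
position: [0.6063, -0.221, 0.2048]
orientation: [-0.149, 0.691, -0.691, 0.149]
ft_force: [0.2, -0.5, 0.5]
gripper_width: 0.0942
```

Request:
drive_tool(
  motion=[
    {"dx":0,"dy":0,"dz":0,"twist":-0.186,"hand":1},
    {"dx":0,"dy":0,"dz":0,"twist":-0.186,"hand":1},
    {"dx":0,"dy":0,"dz":0,"twist":-0.186,"hand":1},
    {"dx":0,"dy":0,"dz":0,"twist":-0.186,"hand":1},
    {"dx":0,"dy":0,"dz":0,"twist":-0.186,"hand":1},
    {"dx":0,"dy":0,"dz":0,"twist":-0.186,"hand":1},
    {"dx":0,"dy":0,"dz":0,"twist":-0.186,"hand":1},
    {"dx":0,"dy":0,"dz":0,"twist":-0.186,"hand":1},
    {"dx":0,"dy":0,"dz":0,"twist":-0.186,"hand":1},
    {"dx":0,"dy":0,"dz":0,"twist":-0.186,"hand":1},
    {"dx":0,"dy":0,"dz":0,"twist":-0.186,"hand":1},
    {"dx":0,"dy":0,"dz":0,"twist":-0.186,"hand":1},
  ],
)

```text
clock: 2.85
position: [0.6051, -0.2221, 0.2046]
orientation: [-0.687, 0.168, -0.167, 0.687]
ft_force: [0.3, -0.3, -0.2]
gripper_width: 0.0939
```

```bash
python3 -c "
from h import *
st(.607,-.2215,63.3,.030)"
```

```text
t 2.85 p [ 0.6051 -0.2221  0.2046] yaw 62.58 down [-0.001  0.001 -1.   ] j [-0.44  0.3   1.12 -0.    1.72 -1.53] f [ 0.3 -0.3 -0.2] w 0.0939
 twist -0.013
 shift at current yaw (mm): [  1.6 174.6   1.4]
 shift after twist: [  1.7 174.6   1.4]
```

Request:
drive_tool(
  motion=[
    {"dx":1,"dy":30,"dz":1,"twist":-0.013,"hand":1},
    {"dx":0,"dy":40,"dz":0,"twist":0,"hand":1},
    {"dx":0,"dy":40,"dz":0,"twist":0,"hand":1},
    {"dx":0,"dy":0,"dz":0,"twist":0,"hand":1},
  ],
)

```text
clock: 3.35
position: [0.6037, -0.2204, 0.0902]
orientation: [-0.687, 0.169, -0.162, 0.688]
ft_force: [0.7, 0.1, -0.1]
gripper_width: 0.0941
```

```bash
python3 -c "
from h import *
st(.607,-.2215,63.3,.030)
for n in('scene','top'):
  c=cap(n,'1')
s=load('scene','1')['color'][130:270,190:390]; t=load('top','1')['color'][90:230,290:490]
cv2.imwrite('pics/g1.png',cv2.resize(np.hstack([s,t]),None,fx=2,fy=2,interpolation=3)[:,:,::-1])
"
```

```text
t 3.35 p [ 0.6037 -0.2204  0.0902] yaw 62.97 down [-0.009  0.004 -1.   ] j [-0.44  0.35  1.29 -0.    1.51 -1.54] f [ 0.7  0.1 -0.1] w 0.0941
 twist -0.006
 shift at current yaw (mm): [ 4.  60.2  0.6]
 shift after twist: [ 4.1 60.2  0.5]
```

View pics/g1.png

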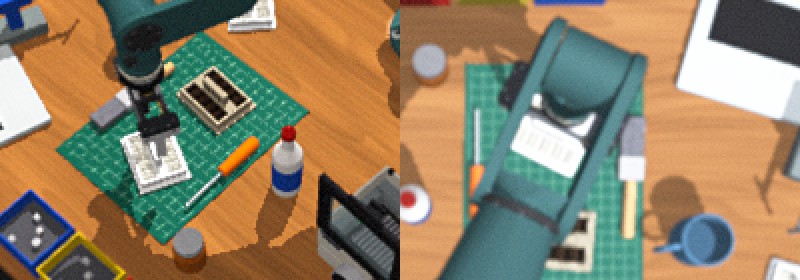

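The scene crop shows the gripper straddling the rib of the white cassette at about (157,150), with the jaws along the rib. I'll go on down.

Request:
drive_tool(
  motion=[
    {"dx":3,"dy":15,"dz":0,"twist":-0.005,"hand":1},
    {"dx":0,"dy":17,"dz":0,"twist":0,"hand":1},
    {"dx":0,"dy":0,"dz":0,"twist":0,"hand":1},
  ],
)

```text
clock: 3.82
position: [0.6081, -0.2226, 0.0611]
orientation: [-0.688, 0.165, -0.162, 0.688]
ft_force: [-0.9, 0.4, 0.4]
gripper_width: 0.0939
```

```bash
python3 -c "
from h import *
st(.607,-.2215,63.3,.030)"
```

```text
t 3.83 p [ 0.6081 -0.2226  0.0611] yaw 63.25 down [-0.004  0.002 -1.   ] j [-0.44  0.37  1.32 -0.    1.46 -1.54] f [-0.9  0.4  0.4] w 0.0939
 twist -0.001
 shift at current yaw (mm): [-1.4 31.1  0.5]
 shift after twist: [-1.4 31.1  0.5]
```

Request:
drive_tool(
  motion=[
    {"dx":-1,"dy":15,"dz":0,"twist":0,"hand":1},
    {"dx":0,"dy":15,"dz":0,"twist":0,"hand":1},
    {"dx":0,"dy":0,"dz":0,"twist":0,"hand":1},
    {"dx":0,"dy":0,"dz":0,"twist":0,"hand":1},
  ],
)

```text
clock: 4.32
position: [0.6086, -0.2228, 0.0335]
orientation: [0.688, -0.164, 0.164, -0.688]
ft_force: [0.6, 0.4, 1.0]
gripper_width: 0.0937
```

```bash
python3 -c "
from h import *
st(.607,-.2215,63.3,.030)"
```

```text
t 4.33 p [ 0.6086 -0.2228  0.0335] yaw 63.25 down [ 0. -0. -1.] j [-0.44  0.39  1.35 -0.    1.4  -1.54] f [0.6 0.4 1. ] w 0.0937
 twist -0.001
 shift at current yaw (mm): [-2.   3.5  0.4]
 shift after twist: [-2.   3.5  0.4]
```

Request:
drive_tool(
  motion=[
    {"dx":-1,"dy":3,"dz":0,"twist":0,"hand":1},
    {"dx":0,"dy":0,"dz":0,"twist":0,"hand":1},
    {"dx":0,"dy":0,"dz":0,"twist":0,"hand":-1},
    {"dx":0,"dy":0,"dz":0,"twist":0,"hand":-1},
    {"dx":0,"dy":0,"dz":0,"twist":0,"hand":-1},
    {"dx":0,"dy":0,"dz":0,"twist":0,"hand":-1},
    {"dx":0,"dy":0,"dz":0,"twist":0,"hand":-1},
  ],
  newtons=35,
)

```text
clock: 5.2
position: [0.6076, -0.2225, 0.0306]
orientation: [0.688, -0.164, 0.164, -0.688]
ft_force: [-0.7, -0.2, 0.6]
gripper_width: 0.0639
```

```bash
python3 -c "
from h import *
st(.607,-.2215,63.3,.030)"
```

```text
t 5.2 p [ 0.6076 -0.2225  0.0306] yaw 63.25 down [ 0. -0. -1.] j [-0.44  0.39  1.36 -0.    1.39 -1.54] f [-0.7 -0.2  0.6] w 0.0639
 twist -0.001
 shift at current yaw (mm): [-1.   0.6  0.6]
 shift after twist: [-1.   0.6  0.6]
```

Request:
drive_tool(
  motion=[
    {"dx":0,"dy":-20,"dz":0,"twist":0,"hand":-1},
    {"dx":0,"dy":-40,"dz":0,"twist":0,"hand":-1},
    {"dx":0,"dy":-45,"dz":0,"twist":0,"hand":-1},
    {"dx":0,"dy":-45,"dz":0,"twist":0,"hand":-1},
    {"dx":0,"dy":-45,"dz":0,"twist":0,"hand":-1},
    {"dx":0,"dy":-35,"dz":0,"twist":0,"hand":-1},
    {"dx":0,"dy":0,"dz":0,"twist":0,"hand":-1},
  ],
)

```text
clock: 6.08
position: [0.609, -0.2228, 0.266]
orientation: [0.689, -0.16, 0.167, -0.687]
ft_force: [0.0, 0.1, -1.1]
gripper_width: 0.0635
```

```bash
python3 -c "
from h import *
st(.468,-.2225,85,.260)
c=cap('scene','2'); 
u=np.array([.4795,.237]); a=np.radians(-5); print(u)
# refine unit in top/pre-image: flat deck points, recess from dark gasket
c=load('top','0'); P=cloud(c); 
R=np.array([[np.cos(a),np.sin(a)],[-np.sin(a),np.cos(a)]])
B=(P[...,:2]-u)@R.T; inb=(abs(B[...,0])<.088)&(abs(B[...,1])<.1)
Z=P[...,2]
for lo,hi in((.05,.07),(.075,.095),(.1,.112),(.114,.124)):
  m=inb&(Z>lo)&(Z<hi); b=B[m]; print(lo,m.sum(),np.round(np.percentile(b,[1,5,95,99],axis=0),3).tolist(),Z[m].mean())
"
```

```text
t 6.08 p [ 0.609  -0.2228  0.266 ] yaw 63.26 down [ 0.009 -0.004 -1.   ] j [-0.44  0.3   1.    0.    1.83 -1.54] f [ 0.   0.1 -1.1] w 0.0635
 twist -0.379
 shift at current yaw (mm): [-126.1    4.8  -63.2]
 shift after twist: [-140.5    4.7  -12. ]
[0.4795 0.237 ]
0.05 1450 [[-0.052, -0.096], [-0.047, -0.094], [0.05, 0.063], [0.055, 0.088]] 0.05761060681368628
0.075 1331 [[-0.078, -0.096], [-0.073, -0.082], [0.078, 0.088], [0.081, 0.089]] 0.08430678937856624
0.1 146 [[-0.079, -0.096], [-0.074, -0.096], [0.082, 0.09], [0.082, 0.091]] 0.10634220482207436
0.114 355 [[-0.084, -0.096], [-0.082, -0.095], [0.083, 0.093], [0.084, 0.094]] 0.11873144519794664
```

View pics/scene_2.png

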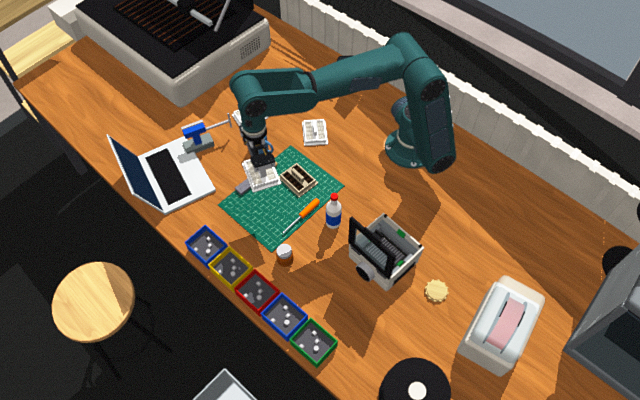

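```bash
python3 -c "
from h import *
u=np.array([.4795,.237]); 
for n in('top',):
  c=load(n,'0'); P=cloud(c); Z=P[...,2]
  for deg in(-4.5,-5,-5.5):
    a=np.radians(deg); R=np.array([[np.cos(a),np.sin(a)],[-np.sin(a),np.cos(a)]])
    B=(P[...,:2]-u)@R.T
    m=(abs(B[...,0])<.07)&(abs(B[...,1])<.08)&(Z>.045)&(Z<.071)
    k,l,st_,_=cv2.connectedComponentsWithStats(m.astype(np.uint8)); i=1+np.argmax(st_[1:,4])
    b=B[l==i].astype(np.float32)*1000; r=cv2.minAreaRect(b); print(n,deg,len(b),np.round(r[0],1),np.round(r[1],1),round(r[2],1),'pct',np.round(np.percentile(b,[1,99],axis=0),1).tolist())
    rr=(abs(Z-.119)<.007)&(abs(B[...,0])<.1)&(abs(B[...,1])<.11); b=B[rr]*1000
    # rim side walls fit
    for s in(1,-1):
      q=b[(s*b[:,1]>85)&(abs(b[:,0])<70)]; print('   side',s,len(q),np.round(np.polyfit(q[:,0],q[:,1],1),4))
    q=b[(b[:,0]<-75)&(abs(b[:,1])<80)]; print('   front',len(q),np.round(np.polyfit(q[:,1],q[:,0],1),4))
    wpt=lambda v: np.round(u+R.T@np.array(v)/1000,4)
# pixel gradient approach: gasket dark frame outer corners by threshold, on plane
g=cv2.cvtColor(load('top','0')['color'],cv2.COLOR_RGB2GRAY)
cv2.imwrite('pics/rec.png',cv2.resize(g[165:225,180:260],None,fx=10,fy=10,interpolation=cv2.INTER_NEAREST))
"
```

```text
top -4.5 1351 [ 1.9 -0.1] [155.  109.6] 88.4 pct [[-51.0, -74.1], [54.6, 65.0]]
   side 1 110 [-1.43000e-02  9.05552e+01]
   side -1 96 [-8.70000e-03 -9.32393e+01]
   front 87 [ 3.10000e-02 -8.00966e+01]
top -5 1351 [ 1.9 -0.1] [155.  109.6] 88.9 pct [[-50.9, -74.1], [54.5, 64.8]]
   side 1 110 [-5.60000e-03  9.05474e+01]
   side -1 95 [ 1.10000e-03 -9.32093e+01]
   front 87 [ 2.2100e-02 -8.0139e+01]
top -5.5 1351 [ 1.9 -0.1] [155.  109.6] 89.4 pct [[-50.8, -74.1], [54.6, 65.0]]
   side 1 109 [4.50000e-03 9.05421e+01]
   side -1 94 [ 1.03000e-02 -9.32019e+01]
   front 88 [ 1.61000e-02 -8.00371e+01]
```

View pics/rec.png

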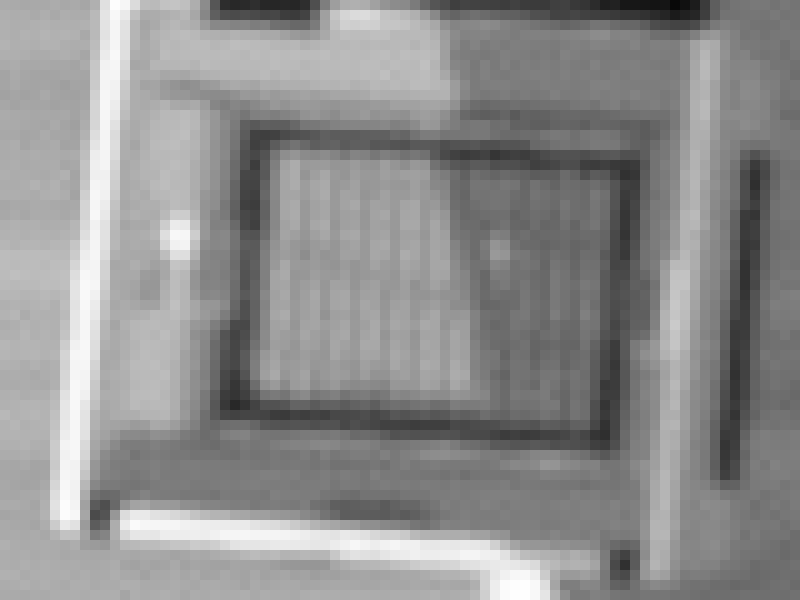

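```bash
python3 -c "
from h import *
c=load('top','0')
px=np.array([[248,125],[642,155],[612,450],[220,412]])/10+[180,165]-.5
q=onplane(c,px,.062)[:,:2]*1000; print(q.round(1))
e=lambda i,j:(round(np.linalg.norm(q[i]-q[j]),1),np.degrees(np.arctan2(*(q[j]-q[i])[::-1])).round(1))
print('back',e(1,0),'front',e(2,3),'left',e(0,3),'right',e(1,2))
a=np.radians(-5); ex=np.array([np.cos(a),np.sin(a)]); ey=np.array([-ex[1],ex[0]])
u=np.array([479.5,237]); print('box frame',np.round(np.c_[(q-u)@ex,(q-u)@ey],1))
"
```

```text
[[535.2 296.7]
 [524.9 168.2]
 [430.3 177.1]
 [442.6 304.6]]
back (np.float64(128.9), np.float64(85.4)) front (np.float64(128.1), np.float64(84.5)) left (np.float64(93.0), np.float64(175.2)) right (np.float64(95.0), np.float64(174.6))
box frame [[ 50.3  64.3]
 [ 51.2 -64.6]
 [-43.8 -64. ]
 [-42.7  64.1]]
```

Request:
drive_tool(
  motion=[
    {"dx":0,"dy":0,"dz":0,"twist":-0.126,"hand":-1},
    {"dx":0,"dy":0,"dz":0,"twist":-0.126,"hand":-1},
    {"dx":0,"dy":0,"dz":0,"twist":-0.127,"hand":-1},
    {"dx":-35,"dy":0,"dz":15,"twist":0,"hand":-1},
    {"dx":-45,"dy":0,"dz":25,"twist":0,"hand":-1},
    {"dx":-45,"dy":0,"dz":25,"twist":0,"hand":-1},
    {"dx":-45,"dy":0,"dz":30,"twist":0,"hand":-1},
    {"dx":-10,"dy":0,"dz":40,"twist":0,"hand":-1},
    {"dx":0,"dy":0,"dz":45,"twist":0,"hand":-1},
  ],
)

```text
clock: 7.25
position: [0.4421, -0.0261, 0.2582]
orientation: [-0.706, 0.033, -0.03, 0.707]
ft_force: [0.5, 0.4, -1.9]
gripper_width: 0.0638
```

```bash
python3 -c "
from h import *
st(.467,.237,85,.260)"
```

```text
t 7.25 p [ 0.4421 -0.0261  0.2582] yaw 84.87 down [-0.003  0.001 -1.   ] j [-0.19 -0.15  1.5  -0.    1.8  -1.67] f [ 0.5  0.4 -1.9] w 0.0638
 twist -0.002
 shift at current yaw (mm): [  1.3  -1.8 264.3]
 shift after twist: [  1.8  -1.8 264.3]
```

Request:
drive_tool(
  motion=[
    {"dx":0,"dy":0,"dz":45,"twist":0,"hand":-1},
    {"dx":0,"dy":0,"dz":50,"twist":0,"hand":-1},
    {"dx":0,"dy":0,"dz":50,"twist":0,"hand":-1},
    {"dx":0,"dy":0,"dz":50,"twist":0,"hand":-1},
    {"dx":0,"dy":0,"dz":45,"twist":0,"hand":-1},
    {"dx":0,"dy":0,"dz":20,"twist":0,"hand":-1},
    {"dx":0,"dy":0,"dz":0,"twist":0,"hand":-1},
    {"dx":0,"dy":0,"dz":0,"twist":0,"hand":-1},
  ],
)

```text
clock: 8.25
position: [0.4668, 0.2304, 0.2599]
orientation: [0.707, -0.032, 0.031, -0.706]
ft_force: [-1.2, -0.1, -1.7]
gripper_width: 0.0637
```

```bash
python3 -c "
from h import *
st(.482,.236,85,.165)
for n in('scene','top'):
  c=cap(n,'3')
s=load('scene','3')['color'][150:310,300:500]; t=load('top','3')['color'][110:270,130:330]
cv2.imwrite('pics/g3.png',cv2.resize(np.hstack([s,t]),None,fx=2,fy=2,interpolation=3)[:,:,::-1])"
```

```text
t 8.25 p [0.4668 0.2304 0.2599] yaw 84.89 down [-0.001 -0.001 -1.   ] j [ 0.35  0.02  1.34 -0.    1.79 -1.13] f [-1.2 -0.1 -1.7] w 0.0637
 twist -0.002
 shift at current yaw (mm): [14.7 94.9  7. ]
 shift after twist: [14.7 94.9  7. ]
```

View pics/g3.png

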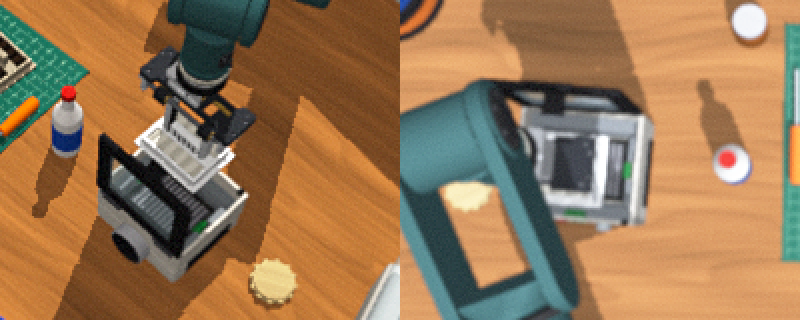

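The cassette hangs level above the box, at about (185,150) in the left crop, and the lid is clear of the arm. I'll lower it in front of the tongue and then shift it back.

Request:
drive_tool(
  motion=[
    {"dx":0,"dy":25,"dz":5,"twist":0,"hand":-1},
    {"dx":0,"dy":35,"dz":2,"twist":0,"hand":-1},
    {"dx":0,"dy":30,"dz":0,"twist":0,"hand":-1},
    {"dx":7,"dy":0,"dz":0,"twist":0,"hand":-1},
    {"dx":8,"dy":0,"dz":0,"twist":0,"hand":-1},
    {"dx":0,"dy":0,"dz":0,"twist":0,"hand":-1},
    {"dx":0,"dy":0,"dz":0,"twist":0,"hand":-1},
  ],
)

```text
clock: 9.22
position: [0.4832, 0.2375, 0.1718]
orientation: [-0.706, 0.03, -0.032, 0.707]
ft_force: [0.5, -0.9, -0.5]
gripper_width: 0.0636
```

```bash
python3 -c "
from h import *
st(.482,.236,85,.115)
for n in('scene','top'):
  c=cap(n,'4')
s=load('scene','4')['color'][180:300,330:450]; t=load('top','4')['color'][130:250,150:270]
cv2.imwrite('pics/g4.png',cv2.resize(np.hstack([s,t]),None,fx=3.3,fy=3.3,interpolation=3)[:,:,::-1])"
```

```text
t 9.22 p [0.4832 0.2375 0.1718] yaw 84.95 down [ 0.002  0.001 -1.   ] j [ 0.35  0.07  1.46 -0.    1.61 -1.13] f [ 0.5 -0.9 -0.5] w 0.0636
 twist -0.001
 shift at current yaw (mm): [-1.2 56.8 -1.7]
 shift after twist: [-1.2 56.8 -1.7]
```

View pics/g4.png

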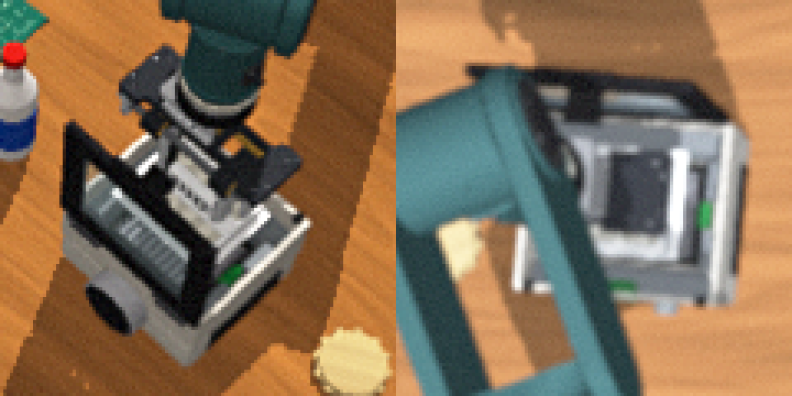

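Request:
drive_tool(
  motion=[
    {"dx":-1,"dy":25,"dz":-1,"twist":0,"hand":-1},
    {"dx":0,"dy":28,"dz":0,"twist":0,"hand":-1},
    {"dx":0,"dy":0,"dz":0,"twist":0,"hand":-1},
    {"dx":0,"dy":0,"dz":0,"twist":0,"hand":-1},
  ],
)

```text
clock: 9.82
position: [0.4819, 0.2368, 0.1187]
orientation: [-0.706, 0.03, -0.032, 0.707]
ft_force: [0.6, 0.5, -1.7]
gripper_width: 0.0633
```

```bash
python3 -c "
from h import *
st(.482,.236,85,.106)
for n in('scene','top'):
  c=cap(n,'5')
s=load('scene','5')['color'][180:300,330:450]; t=load('top','5')['color'][130:250,150:270]
cv2.imwrite('pics/g5.png',cv2.resize(np.hstack([s,t]),None,fx=3.3,fy=3.3,interpolation=3)[:,:,::-1])"
```

```text
t 9.82 p [0.4819 0.2368 0.1187] yaw 84.98 down [ 0.002  0.001 -1.   ] j [ 0.35  0.09  1.54 -0.    1.51 -1.13] f [ 0.6  0.5 -1.7] w 0.0633
 twist -0.0
 shift at current yaw (mm): [ 0.1 12.7 -0.8]
 shift after twist: [ 0.1 12.7 -0.8]
```

View pics/g5.png

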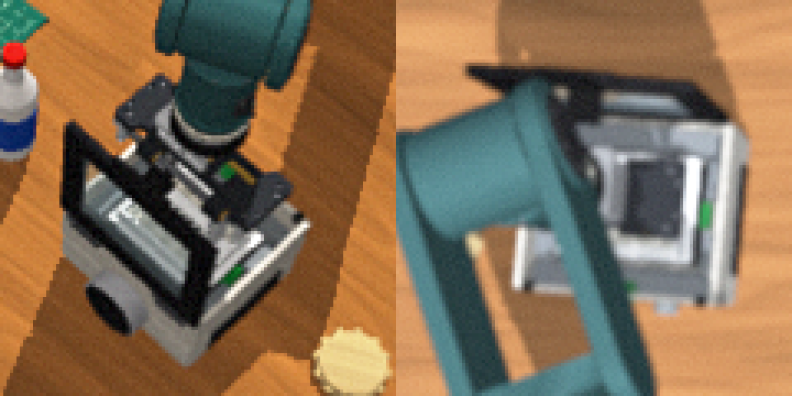

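Request:
drive_tool(
  motion=[
    {"dx":0,"dy":4,"dz":-0.7,"twist":0,"hand":-1},
    {"dx":0,"dy":4,"dz":0,"twist":0,"hand":-1},
    {"dx":0,"dy":2,"dz":0,"twist":0,"hand":-1},
    {"dx":0,"dy":0,"dz":0,"twist":0,"hand":-1},
  ],
)

```text
clock: 10.42
position: [0.4812, 0.2356, 0.1072]
orientation: [0.707, -0.031, 0.031, -0.706]
ft_force: [-0.3, -0.4, -1.7]
gripper_width: 0.0636
```

```bash
python3 -c "
from h import *
st(.482,.236,85,.106)"
```

```text
t 10.43 p [0.4812 0.2356 0.1072] yaw 84.96 down [-0.    -0.001 -1.   ] j [ 0.35  0.1   1.56 -0.    1.49 -1.13] f [-0.3 -0.4 -1.7] w 0.0636
 twist -0.001
 shift at current yaw (mm): [0.8 1.2 0.5]
 shift after twist: [0.8 1.2 0.5]
```

Request:
drive_tool(
  motion=[
    {"dx":0,"dy":2,"dz":0,"twist":0,"hand":-1},
    {"dx":0,"dy":2,"dz":0,"twist":0,"hand":-1},
    {"dx":0,"dy":0,"dz":0,"twist":0,"hand":-1},
  ],
)

```text
clock: 10.8
position: [0.4819, 0.2357, 0.1044]
orientation: [-0.706, 0.03, -0.032, 0.706]
ft_force: [0.2, -2.0, 4.8]
gripper_width: 0.0637
```

Request:
drive_tool(
  motion=[
    {"dx":0,"dy":2,"dz":0,"twist":0,"hand":-1},
    {"dx":0,"dy":2,"dz":0,"twist":0,"hand":-1},
    {"dx":0,"dy":0,"dz":0,"twist":0,"hand":-1},
  ],
)

```text
clock: 11.18
position: [0.4825, 0.2359, 0.1018]
orientation: [-0.706, 0.03, -0.032, 0.707]
ft_force: [-1.6, -2.9, 8.8]
gripper_width: 0.0637
```

Request:
drive_tool(
  motion=[
    {"dx":0,"dy":1.5,"dz":-0.4,"twist":0,"hand":-1},
    {"dx":0,"dy":1.5,"dz":0,"twist":0,"hand":-1},
    {"dx":0,"dy":0,"dz":0,"twist":0,"hand":-1},
  ],
)

```text
clock: 11.55
position: [0.4827, 0.236, 0.1004]
orientation: [-0.706, 0.03, -0.033, 0.707]
ft_force: [-3.6, -2.1, 13.4]
gripper_width: 0.0634
```

Request:
drive_tool(
  motion=[
    {"dx":0,"dy":1.5,"dz":0,"twist":0,"hand":-1},
    {"dx":0,"dy":1.5,"dz":0,"twist":0,"hand":-1},
    {"dx":0,"dy":0,"dz":0,"twist":0,"hand":-1},
  ],
)

```text
clock: 11.92
position: [0.4824, 0.2355, 0.095]
orientation: [-0.706, 0.03, -0.032, 0.707]
ft_force: [0.3, -3.0, 4.3]
gripper_width: 0.0633
```

Past the noses. I'll ease it down onto the gasket.

Request:
drive_tool(
  motion=[
    {"dx":0,"dy":1.5,"dz":0,"twist":0,"hand":-1},
    {"dx":0,"dy":1.5,"dz":0,"twist":0,"hand":-1},
    {"dx":0,"dy":0,"dz":0,"twist":0,"hand":-1},
  ],
)

```text
clock: 12.3
position: [0.4808, 0.2358, 0.0896]
orientation: [-0.706, 0.031, -0.03, 0.707]
ft_force: [0.1, 0.7, 0.6]
gripper_width: 0.0632
```

Request:
drive_tool(
  motion=[
    {"dx":0,"dy":1.5,"dz":0,"twist":0,"hand":-1},
    {"dx":0,"dy":0.5,"dz":0,"twist":0,"hand":-1},
    {"dx":0,"dy":0,"dz":0,"twist":0,"hand":-1},
  ],
)

```text
clock: 12.68
position: [0.4809, 0.2357, 0.0889]
orientation: [-0.706, 0.031, -0.031, 0.707]
ft_force: [-1.8, 0.6, 5.1]
gripper_width: 0.0638
```

```bash
python3 -c "
from h import *
st(.482,.236,85,.0896)
for n in('scene','top'):
  c=cap(n,'6')
s=load('scene','6')['color'][180:300,330:450]; t=load('top','6')['color'][130:250,150:270]
cv2.imwrite('pics/g6.png',cv2.resize(np.hstack([s,t]),None,fx=3.3,fy=3.3,interpolation=3)[:,:,::-1])"
```

```text
t 12.68 p [0.4809 0.2357 0.0889] yaw 84.99 down [-0.001  0.    -1.   ] j [ 0.35  0.11  1.58  0.    1.45 -1.13] f [-1.8  0.6  5.1] w 0.0638
 twist -0.0
 shift at current yaw (mm): [ 1.1 -0.7  0.4]
 shift after twist: [ 1.1 -0.7  0.4]
```

View pics/g6.png

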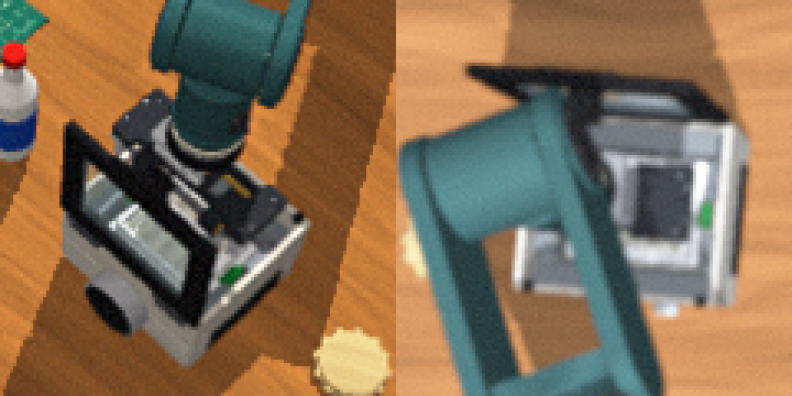

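Request:
drive_tool(
  motion=[
    {"dx":0,"dy":1,"dz":0,"twist":0,"hand":-1},
    {"dx":0,"dy":0,"dz":0,"twist":0,"hand":-1},
  ],
)

```text
clock: 13.02
position: [0.4809, 0.2358, 0.0886]
orientation: [-0.706, 0.031, -0.031, 0.707]
ft_force: [-3.3, 0.2, 8.1]
gripper_width: 0.0639
```

Request:
drive_tool(
  motion=[
    {"dx":0,"dy":-2,"dz":0,"twist":0,"hand":0.6},
    {"dx":0,"dy":0,"dz":0,"twist":0,"hand":0.6},
    {"dx":0,"dy":0,"dz":0,"twist":0,"hand":0.6},
  ],
)

```text
clock: 13.4
position: [0.481, 0.2353, 0.0887]
orientation: [0.707, -0.031, 0.031, -0.706]
ft_force: [-0.1, 0.1, 0.3]
gripper_width: 0.075
```

Request:
drive_tool(
  motion=[
    {"dx":0,"dy":-15,"dz":0,"twist":0,"hand":0.6},
    {"dx":0,"dy":-35,"dz":0,"twist":0,"hand":0.6},
    {"dx":-10,"dy":-50,"dz":0,"twist":0,"hand":-1},
    {"dx":-10,"dy":-55,"dz":0,"twist":0,"hand":-1},
    {"dx":-40,"dy":-55,"dz":-20,"twist":0,"hand":-1},
    {"dx":-50,"dy":-45,"dz":-50,"twist":0,"hand":-1},
    {"dx":-50,"dy":0,"dz":-50,"twist":0,"hand":-1},
    {"dx":0,"dy":0,"dz":-50,"twist":0,"hand":-1},
    {"dx":0,"dy":0,"dz":0,"twist":0,"hand":-1},
  ],
)

```text
clock: 14.52
position: [0.3315, 0.0969, 0.3283]
orientation: [-0.706, 0.031, -0.035, 0.706]
ft_force: [-0.0, 0.7, 0.1]
gripper_width: 0.0084
```

```bash
python3 - <<'E'
from h import *
st()
for n in('scene','top'): c=cap(n,'7')
s=load('scene','7')['color'][190:300,330:450]; t=load('top','7')['color'][130:240,160:280]
cv2.imwrite('pics/g7.png',cv2.resize(np.hstack([s,t]),None,fx=3.3,fy=3.3,interpolation=3)[:,:,::-1])
o=np.array([.482,.236]); a=np.radians(-5); ex=np.array([np.cos(a),np.sin(a)]); ey=np.array([-ex[1],ex[0]])
for n in('scene','top'):
    c=load(n,'7');P=cloud(c);X,Y=(P[...,:2]-o)@ex,(P[...,:2]-o)@ey;Z=P[...,2]
    hsv=cv2.cvtColor(c['color'],cv2.COLOR_RGB2HSV)
    m=(abs(X)<.008)&(abs(Y)<.033)&(Z>.09)&(Z<.125); print(n,'rib',m.sum(),np.round(np.median(P[m],0),4),'box',np.round(1000*np.median(X[m]),1),np.round(1000*np.median(Y[m]),1))
    g=(hsv[...,0]>45)&(hsv[...,0]<75)&(hsv[...,1]>120)&(abs(X)<.1)&(abs(Y)<.1)
    k,l,st_,cen=cv2.connectedComponentsWithStats(g.astype(np.uint8))
    for i in range(1,k):
        if st_[i,4]>8: b=np.c_[X[l==i],Y[l==i],Z[l==i]]*1000; print('green',cen[i].round(1),st_[i,4],np.round(np.median(b,0),1))
    m=(abs(Y)<.094)&(Z>.15)&(X>.06)&(X<.13)&(hsv[...,2]<90)
    z=Z[m]; q=X[m]; print('lid',m.sum(),np.polyfit(z,q,1).round(4),'top',np.round(np.percentile(z,[95,99,100]),3), 'Y',np.round(Y[m].min(),3),np.round(Y[m].max(),3))
E
```

```text
t 14.53 p [0.3315 0.0969 0.3283] yaw 84.65 down [ 0.004  0.    -1.   ] j [ 0.12 -0.36  1.52 -0.    1.98 -1.36] f [-0.   0.7  0.1] w 0.0084
scene rib 21 [0.4767 0.2413 0.1132] box -6.6 4.7
green [400.4 233.2] 40 [-7.760e+01  1.000e-01  1.107e+02]
green [400.2 262.8] 20 [-6.1 72.8 83.4]
lid 758 [0.0191 0.0839] top [0.308 0.312 0.315] Y -0.093 0.094
top rib 98 [0.4805 0.2335 0.1085] box -0.5 -2.5
green [200.5 191.2] 13 [ 0.6 66.4 80.7]
green [243.5 194.5] 12 [  1.3 -71.8  80.7]
green [217.1 215.9] 9 [-73.   -0.3 107.8]
lid 615 [0.0492 0.0723] top [0.308 0.31  0.312] Y -0.094 0.089
```

View pics/g7.png

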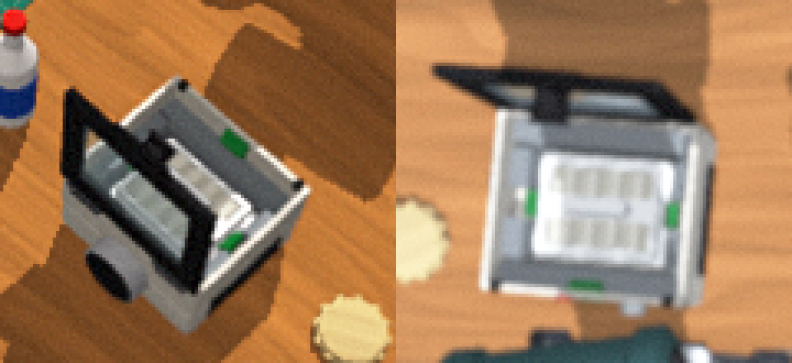

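```bash
python3 - <<'E'
from h import *
A=load('top','0')['color'][180:206,190:256];B=load('top','7')['color'][180:206,190:256]
C=load('scene','0')['color'][215:275,375:441];D=load('scene','7')['color'][215:275,375:441]
f=lambda a:cv2.resize(a,None,fx=6,fy=6,interpolation=cv2.INTER_NEAREST)
cv2.imwrite('pics/g8.png',np.vstack([np.hstack([f(A),f(B)]),np.hstack([f(C),f(D)])])[:,:,::-1])
E
```

```text
(no output)
```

View pics/g8.png

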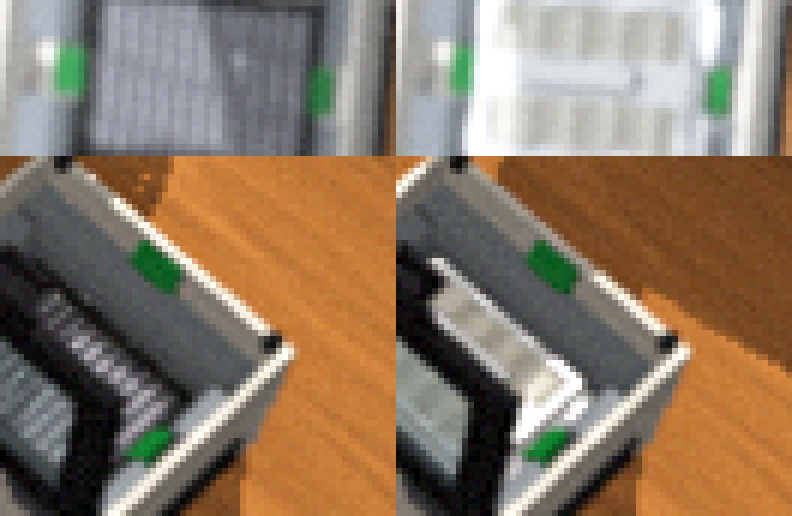

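```bash
python3 - <<'E'
from h import *
for i in range(2): cap('top','8%d'%i)
def gr(n,t):
    c=load(n,t)['color'].astype(float); return np.clip(c[...,1]-np.maximum(c[...,0],c[...,2]),0,None)
for t in('0','7','80','81'):
    g=gr('top',t)
    print(t,'L',g[187:196,197:208].mean(0).round(0).astype(int),'R',g[191:199,237:250].mean(0).round(0).astype(int))
for t in('0','7'):
    g=gr('scene',t); print(t,g[258:268,394:408].mean(0).round(0).astype(int), g[258:268,394:408].mean(1).round(0).astype(int))
c=load('top','7');P=cloud(c);o=np.array([.482,.236]); a=np.radians(-5); ex=np.array([np.cos(a),np.sin(a)]); ey=np.array([-ex[1],ex[0]])
X,Y=(P[...,:2]-o)@ex*1000,(P[...,:2]-o)@ey*1000;Z=P[...,2]*1000
for nm,m in(('ribA',(abs(X)<5)&(Y>5)&(Y<28)),('ribB',(abs(X)<5)&(Y<-5)&(Y>-28)),('bodyF',(X<-20)&(X>-38)&(abs(Y)<50)),('bodyB',(X>20)&(X<38)&(abs(Y)<50)),('bodyL',(abs(X)>15)&(abs(X)<38)&(Y>30)&(Y<50)),('bodyR',(abs(X)>15)&(abs(X)<38)&(Y<-30)&(Y>-50)),('flL',(abs(X)<40)&(Y>60)&(Y<63)),('rimR',(abs(X)<60)&(abs(Y+92.5)<1.5))): print(nm,m.sum(),np.median(Z[m]).round(1))
E
```

```text
0 L [ 0  9 35 57 62 59 48 22  0  0  0] R [ 0  0  0  1 18 39 47 42 23  6  1  0  0]
7 L [ 0 10 34 55 59 37  2  0  0  0  0] R [ 0  0  0  0  7 36 61 61 34  6  0  0  0]
80 L [ 0  9 34 56 59 36  2  0  0  0  0] R [ 0  0  0  0  8 35 61 62 33  5  0  0  0]
81 L [ 1  9 35 55 59 36  2  0  0  0  0] R [ 0  0  0  0  8 35 62 62 34  5  0  0  0]
0 [ 0  2  8 16 26 38 38 33 24  7  0  0  0  0] [ 0  1 10 23 29 30 28 13  3  0]
7 [ 0  1  7 15 24 36 37 33 23  8  0  0  0  0] [ 0  0 10 22 28 28 28 13  2  0]
ribA 21 109.5
ribB 23 109.3
bodyF 175 79.8
bodyB 175 79.9
bodyL 92 80.5
bodyR 93 80.1
flL 17 71.1
rimR 74 111.4
```

The cassette is level and its rib top is at 0.109 (0.110 expected when home). In both views the clips look as they did before fitting. Next I'll go over and behind the lid with the jaws shut.

Request:
drive_tool(
  motion=[
    {"dx":0,"dy":-30,"dz":20,"twist":0,"hand":-1},
    {"dx":10,"dy":-22,"dz":40,"twist":0,"hand":-1},
    {"dx":40,"dy":0,"dz":40,"twist":0,"hand":-1},
    {"dx":45,"dy":0,"dz":40,"twist":0,"hand":-1},
    {"dx":45,"dy":0,"dz":12,"twist":0,"hand":-1},
    {"dx":45,"dy":0,"dz":0,"twist":0,"hand":-1},
    {"dx":45,"dy":0,"dz":0,"twist":0,"hand":-1},
    {"dx":34,"dy":0,"dz":0,"twist":0,"hand":-1},
    {"dx":0,"dy":0,"dz":0,"twist":0,"hand":-1},
  ],
)

```text
clock: 15.85
position: [0.6102, 0.2286, 0.3738]
orientation: [0.707, -0.033, 0.029, -0.706]
ft_force: [-0.5, 0.3, -0.3]
gripper_width: 0.0004
```

```bash
python3 -c "
from h import *
st(.6065,.2251,85,.28)"
```

```text
t 15.85 p [0.6102 0.2286 0.3738] yaw 85.02 down [-0.006 -0.002 -1.   ] j [ 0.27  0.38  0.69  0.    2.08 -1.21] f [-0.5  0.3 -0.3] w 0.0004
 twist 0.0
 shift at current yaw (mm): [-2.8 93.8 -3.6]
 shift after twist: [-2.8 93.8 -3.6]
```

Request:
drive_tool(
  motion=[
    {"dx":0,"dy":30,"dz":-3,"twist":0,"hand":-1},
    {"dx":0,"dy":40,"dz":0,"twist":0,"hand":-1},
    {"dx":0,"dy":28,"dz":0,"twist":0,"hand":-1},
    {"dx":0,"dy":0,"dz":0,"twist":0,"hand":-1},
    {"dx":0,"dy":0,"dz":0,"twist":0,"hand":-1},
  ],
)

```text
clock: 16.48
position: [0.6078, 0.2252, 0.2824]
orientation: [-0.706, 0.03, -0.031, 0.707]
ft_force: [-0.1, -0.3, 0.2]
gripper_width: 0.0005
```

```bash
python3 - <<'E'
from h import *
s=st(.6065,.2251,85,.275)
c=cap('scene','9')
cv2.imwrite('pics/g9.png',cv2.resize(c['color'][150:310,290:490],None,fx=4,fy=3.7,interpolation=3)[:,:,::-1])
o=np.array([.482,.236]); a=np.radians(-5); ex=np.array([np.cos(a),np.sin(a)]); ey=np.array([-ex[1],ex[0]])
d=np.array(s['position'][:2])-o; print('box',d@ex*1000,d@ey*1000)
r=170
for th in(1.6,1.5,1.4,1.2,1.0,.8,.6,.5,.4,.3,.2,.13,.06,0):
    print(th,np.round([83-r*np.cos(th)+10*np.sin(th)+8, 122+r*np.sin(th)+10*np.cos(th)],1))
E
```

```text
t 16.48 p [0.6078 0.2252 0.2824] yaw 85.05 down [ 0.002  0.001 -1.   ] j [ 0.27  0.31  0.96  0.    1.87 -1.22] f [-0.1 -0.3  0.2] w 0.0005
 twist 0.001
 shift at current yaw (mm): [-1.3  7.4 -0.2]
 shift after twist: [-1.3  7.4 -0.2]
box 126.23615013456099 0.19222075399393893
1.6 [106.  291.6]
1.5 [ 88.9 292.3]
1.4 [ 72.  291.2]
1.2 [ 38.7 284.1]
1.0 [  7.6 270.5]
0.8 [-20.3 250.9]
0.6 [-43.7 226.2]
0.5 [-53.4 212.3]
0.4 [-61.7 197.4]
0.3 [-68.5 181.8]
0.2 [-73.6 165.6]
0.13 [-76.3 154. ]
0.06 [-78.1 142.2]
0 [-79. 132.]
```

View pics/g9.png

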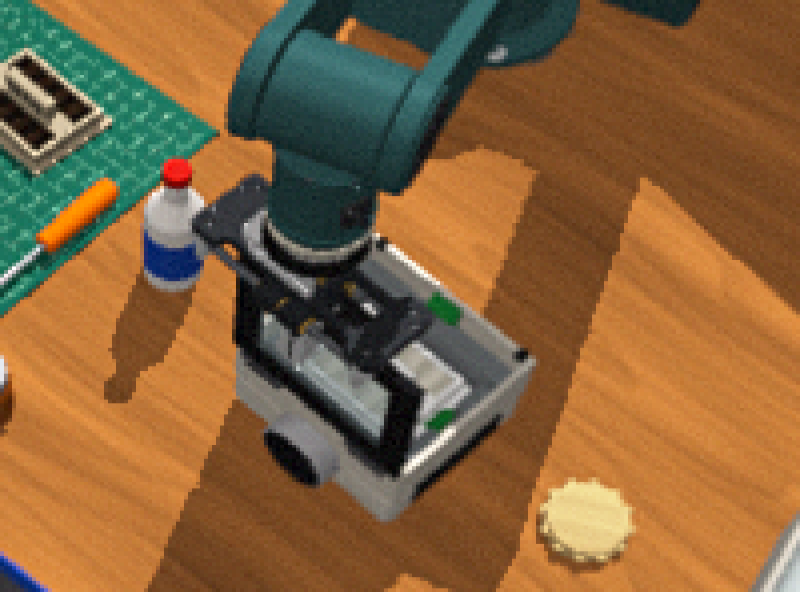

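Request:
drive_tool(
  motion=[
    {"dx":-20,"dy":0,"dz":0,"twist":0,"hand":-1},
    {"dx":-16,"dy":0,"dz":0,"twist":0,"hand":-1},
    {"dx":-16,"dy":0.5,"dz":0,"twist":0,"hand":-1},
    {"dx":-16,"dy":2.5,"dz":0,"twist":0,"hand":-1},
    {"dx":0,"dy":0,"dz":0,"twist":0,"hand":-1},
  ],
)

```text
clock: 17.15
position: [0.5403, 0.2307, 0.2802]
orientation: [-0.706, 0.029, -0.032, 0.707]
ft_force: [0.2, -0.3, -0.2]
gripper_width: 0.0003
```

```bash
cat >> h.py <<'E'
def box():
    s=monitor.read_state(); o=np.array([.482,.236]); a=np.radians(-5); ex=np.array([np.cos(a),np.sin(a)]); ey=np.array([-ex[1],ex[0]])
    d=np.array(s['position'][:2])-o; print('t',round(float(s['clock']),2),'box mm',np.round([d@ex*1000,d@ey*1000,s['position'][2]*1000],1),'f',np.round(s['ft_force'],1))
E
python3 - <<'E'
from h import *
box()
c=cap('scene','10')
cv2.imwrite('pics/g10.png',cv2.resize(c['color'][150:310,290:490],None,fx=4,fy=3.7,interpolation=3)[:,:,::-1])
E
```

```text
t 17.15 box mm [ 5.850e+01 -2.000e-01  2.802e+02] f [ 0.2 -0.3 -0.2]
```

View pics/g10.png

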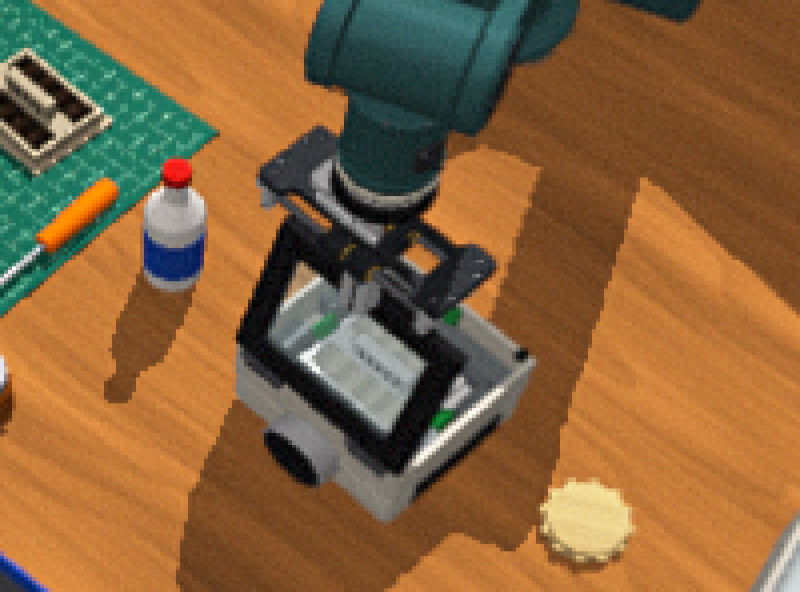

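The lid is tilting forward, pushed by the fingers at about (360,290) in the crop. I'll continue along the arc.

Request:
drive_tool(
  motion=[
    {"dx":-16,"dy":4,"dz":0,"twist":0,"hand":-1},
    {"dx":-15,"dy":6,"dz":0,"twist":0,"hand":-1},
    {"dx":-14,"dy":7,"dz":0,"twist":0,"hand":-1},
    {"dx":-14,"dy":9,"dz":0,"twist":0,"hand":-1},
    {"dx":-13,"dy":9,"dz":0,"twist":0,"hand":-1},
    {"dx":-13,"dy":11,"dz":0,"twist":0,"hand":-1},
    {"dx":-11,"dy":12,"dz":0,"twist":0,"hand":-1},
    {"dx":0,"dy":0,"dz":0,"twist":0,"hand":-1},
  ],
)

```text
clock: 18.2
position: [0.4446, 0.2386, 0.2194]
orientation: [0.707, -0.031, 0.031, -0.706]
ft_force: [-0.4, 0.4, 0.3]
gripper_width: 0.0006
```

```bash
python3 - <<'E'
from h import *
box()
c=cap('scene','11')
cv2.imwrite('pics/g11.png',cv2.resize(c['color'][150:310,290:490],None,fx=4,fy=3.7,interpolation=3)[:,:,::-1])
E
```

```text
t 18.2 box mm [-37.5  -0.7 219.4] f [-0.4  0.4  0.3]
```

View pics/g11.png

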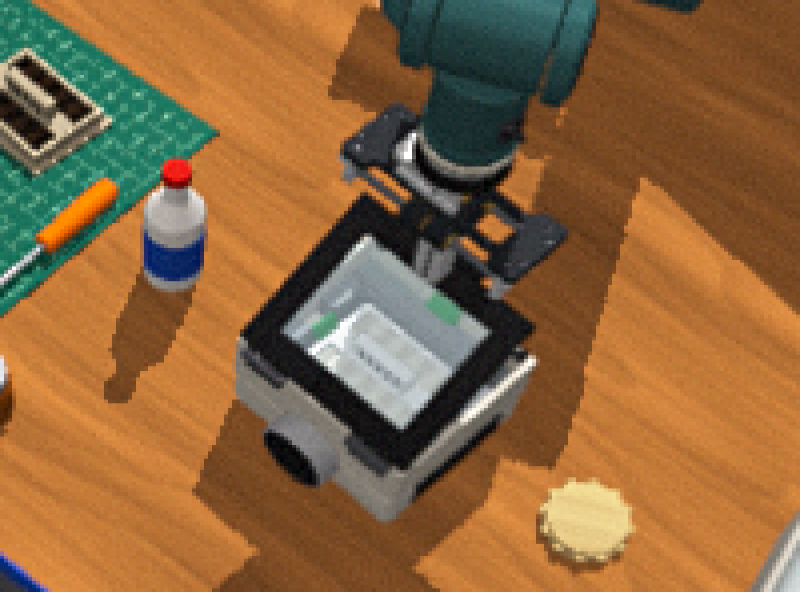

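Request:
drive_tool(
  motion=[
    {"dx":-10,"dy":12,"dz":0,"twist":0,"hand":-1},
    {"dx":-9,"dy":12,"dz":0,"twist":0,"hand":-1},
    {"dx":-9,"dy":14,"dz":0,"twist":0,"hand":-1},
    {"dx":-8,"dy":15,"dz":0,"twist":0,"hand":-1},
    {"dx":-4,"dy":8,"dz":0,"twist":0,"hand":-1},
    {"dx":0,"dy":0,"dz":0,"twist":0,"hand":-1},
  ],
)

```text
clock: 19.0
position: [0.4045, 0.2419, 0.158]
orientation: [0.707, -0.031, 0.031, -0.706]
ft_force: [-0.2, -0.3, -0.6]
gripper_width: 0.0003
```

```bash
python3 - <<'E'
from h import *
box()
c=cap('scene','12')
cv2.imwrite('pics/g12.png',cv2.resize(c['color'][150:310,290:490],None,fx=4,fy=3.7,interpolation=3)[:,:,::-1])
E
```

```text
t 19.0 box mm [-77.7  -0.8 158. ] f [-0.2 -0.3 -0.6]
```

View pics/g12.png

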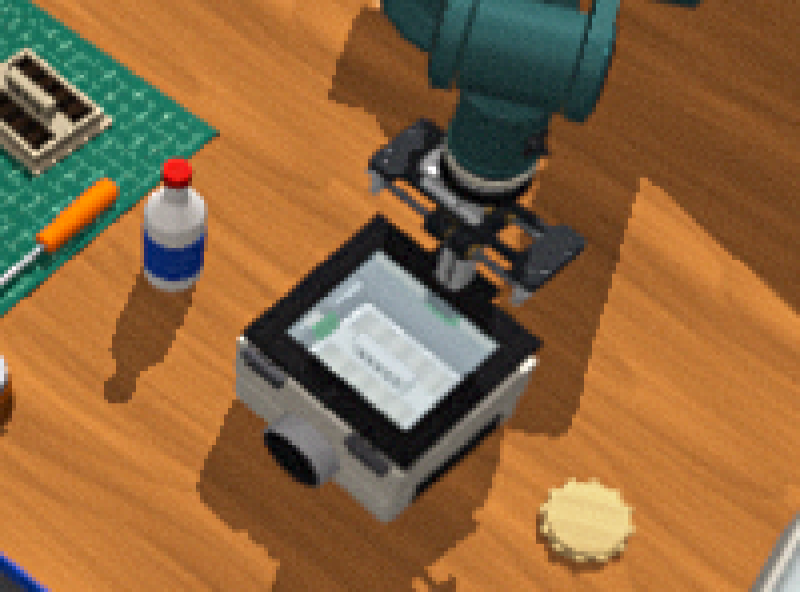

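Request:
drive_tool(
  motion=[
    {"dx":-3,"dy":3,"dz":0,"twist":0,"hand":-1},
    {"dx":-3,"dy":3,"dz":0,"twist":0,"hand":-1},
    {"dx":-2,"dy":3,"dz":0,"twist":0,"hand":-1},
    {"dx":0,"dy":0,"dz":0,"twist":0,"hand":-1},
  ],
)

```text
clock: 19.55
position: [0.3975, 0.243, 0.1503]
orientation: [-0.706, 0.03, -0.032, 0.707]
ft_force: [2.1, 0.1, 3.0]
gripper_width: 0.0005
```

Request:
drive_tool(
  motion=[
    {"dx":0,"dy":2,"dz":0,"twist":0,"hand":-1},
    {"dx":0,"dy":2,"dz":0,"twist":0,"hand":-1},
    {"dx":0,"dy":0,"dz":0,"twist":0,"hand":-1},
  ],
)

```text
clock: 19.92
position: [0.3971, 0.243, 0.1463]
orientation: [-0.706, 0.031, -0.031, 0.707]
ft_force: [1.1, -0.8, 5.2]
gripper_width: 0.0007
```

Request:
drive_tool(
  motion=[
    {"dx":0,"dy":2,"dz":0,"twist":0,"hand":-1},
    {"dx":0,"dy":2,"dz":0,"twist":0,"hand":-1},
    {"dx":0,"dy":0,"dz":0,"twist":0,"hand":-1},
  ],
)

```text
clock: 20.3
position: [0.3967, 0.2431, 0.1428]
orientation: [-0.706, 0.031, -0.031, 0.707]
ft_force: [-0.4, -1.2, 8.2]
gripper_width: 0.0005
```

Request:
drive_tool(
  motion=[
    {"dx":0,"dy":1.5,"dz":0,"twist":0,"hand":-1},
    {"dx":0,"dy":1.5,"dz":0,"twist":0,"hand":-1},
    {"dx":0,"dy":0,"dz":0,"twist":0,"hand":-1},
  ],
)

```text
clock: 20.68
position: [0.3958, 0.2426, 0.1375]
orientation: [0.707, -0.032, 0.03, -0.706]
ft_force: [-0.2, 0.1, 0.4]
gripper_width: 0.0001
```

Request:
drive_tool(
  motion=[
    {"dx":0,"dy":1.5,"dz":0,"twist":0,"hand":-1},
    {"dx":0,"dy":1.5,"dz":0,"twist":0,"hand":-1},
    {"dx":0,"dy":0,"dz":0,"twist":0,"hand":-1},
  ],
)

```text
clock: 21.05
position: [0.3967, 0.2426, 0.1349]
orientation: [0.707, -0.031, 0.031, -0.706]
ft_force: [-0.1, 0.4, -0.4]
gripper_width: 0.0003
```

Request:
drive_tool(
  motion=[
    {"dx":0,"dy":1,"dz":0,"twist":0,"hand":-1},
    {"dx":0,"dy":1,"dz":0,"twist":0,"hand":-1},
    {"dx":0,"dy":0,"dz":0,"twist":0,"hand":-1},
  ],
)

```text
clock: 21.42
position: [0.3969, 0.2427, 0.1333]
orientation: [0.706, -0.031, 0.031, -0.706]
ft_force: [0.0, -0.3, -0.2]
gripper_width: 0.001
```

Request:
drive_tool(
  motion=[
    {"dx":0,"dy":1,"dz":0,"twist":0,"hand":-1},
    {"dx":0,"dy":1,"dz":0,"twist":0,"hand":-1},
    {"dx":0,"dy":0,"dz":0,"twist":0,"hand":-1},
  ],
)

```text
clock: 21.8
position: [0.3969, 0.2428, 0.132]
orientation: [-0.706, 0.031, -0.031, 0.706]
ft_force: [-0.6, -0.3, 2.8]
gripper_width: 0.0006
```

Request:
drive_tool(
  motion=[
    {"dx":0,"dy":1,"dz":0,"twist":0,"hand":-1},
    {"dx":0,"dy":0,"dz":0,"twist":0,"hand":-1},
  ],
)

```text
clock: 22.05
position: [0.3969, 0.2428, 0.1318]
orientation: [-0.706, 0.031, -0.031, 0.707]
ft_force: [-2.6, -0.9, 7.8]
gripper_width: 0.0003
```

Request:
drive_tool(
  motion=[
    {"dx":0,"dy":0.7,"dz":0,"twist":0,"hand":-1},
    {"dx":0,"dy":0,"dz":0,"twist":0,"hand":-1},
  ],
)

```text
clock: 22.3
position: [0.3969, 0.2428, 0.1318]
orientation: [-0.706, 0.031, -0.031, 0.707]
ft_force: [-3.2, -2.0, 10.0]
gripper_width: 0.0005
```

Request:
drive_tool(
  motion=[
    {"dx":0,"dy":-15,"dz":0,"twist":0,"hand":-1},
    {"dx":-5,"dy":-40,"dz":0,"twist":0,"hand":-1},
    {"dx":-30,"dy":-45,"dz":-30,"twist":0,"hand":-1},
    {"dx":-50,"dy":-20,"dz":-50,"twist":0,"hand":-1},
    {"dx":-30,"dy":0,"dz":-50,"twist":0,"hand":-1},
    {"dx":0,"dy":0,"dz":-40,"twist":0,"hand":-1},
    {"dx":0,"dy":0,"dz":0,"twist":0,"hand":-1},
    {"dx":0,"dy":0,"dz":0,"twist":0,"hand":-1},
  ],
)

```text
clock: 23.3
position: [0.2758, 0.0907, 0.247]
orientation: [-0.706, 0.031, -0.031, 0.707]
ft_force: [-1.1, -0.6, -0.5]
gripper_width: 0.0006
```

```bash
python3 - <<'E'
from h import *
st()
for n in('scene','top'): c=cap(n,'13')
s=load('scene','13')['color'][190:300,330:450]; t=load('top','13')['color'][130:240,160:280]
cv2.imwrite('pics/g13.png',cv2.resize(np.hstack([s,t]),None,fx=3.3,fy=3.3,interpolation=3)[:,:,::-1])
o=np.array([.482,.236]); a=np.radians(-5); ex=np.array([np.cos(a),np.sin(a)]); ey=np.array([-ex[1],ex[0]])
for n in('scene','top'):
    c=load(n,'13');P=cloud(c);X,Y=(P[...,:2]-o)@ex*1000,(P[...,:2]-o)@ey*1000;Z=P[...,2]*1000
    fr=(X<-60)&(X>-80)&(abs(Y)<80)&(Z>100); bk=(X>60)&(X<78)&(abs(Y)<80)&(Z>100); print(n,'front z',np.median(Z[fr]),'back z',np.median(Z[bk]),'bench',np.median(Z[(abs(X)<40)&(Y<-130)&(Y>-170)]))
    for k,(x,y) in dict(spent=(.432,-.229),bottle=(.483,0),jar=(.715,-.026),mug=(.43,-.45)).items():
        q=P[(np.hypot(P[...,0]-x,P[...,1]-y)<.06)&(P[...,2]>.04)]; print(k,np.round(np.median(q,0),3))
E
```

```text
t 23.3 p [0.2758 0.0907 0.247 ] yaw 84.95 down [ 0.     0.001 -1.   ] j [ 0.12 -0.52  1.78  0.    1.88 -1.36] f [-1.1 -0.6 -0.5] w 0.0006
scene front z 131.83889315698914 back z 132.01910922360037 bench 1.566876359238245
spent [ 0.432 -0.226  0.05 ]
bottle [0.492 0.012 0.119]
jar [ 0.715 -0.018  0.074]
mug [ 0.424 -0.453  0.074]
top front z 130.20652382658938 back z 131.31502873817936 bench -0.733339416984613
spent [ 0.432 -0.229  0.049]
bottle [ 0.48  -0.004  0.125]
jar [ 0.709 -0.026  0.073]
mug [ 0.424 -0.463  0.079]
```

View pics/g13.png

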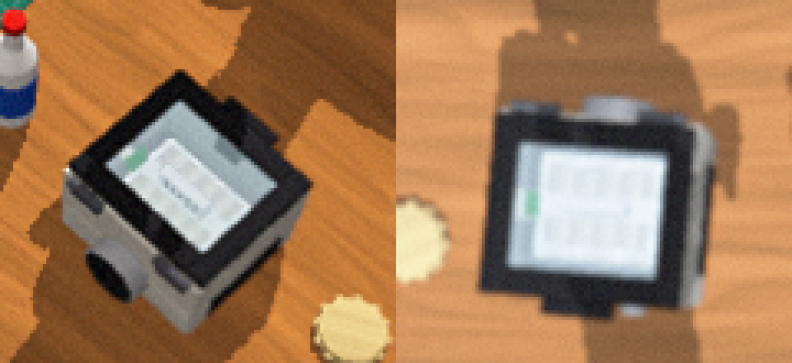

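View pics/scene_13.png

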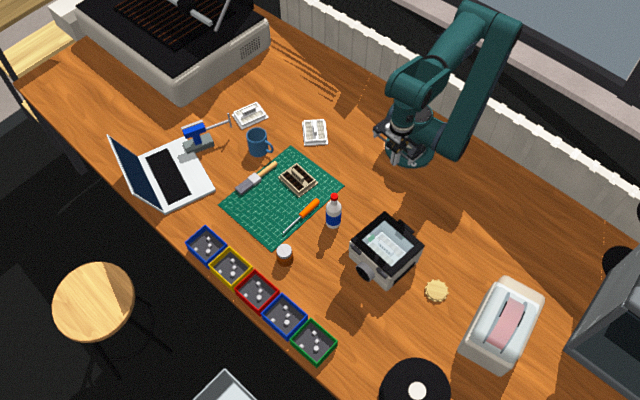

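The lid lies flat at 131–132 mm front and back, with the cassette visible through the pane. The bystanders are where they were and the arm is clear, so I'm handing in.

```bash
python3 -c "
from station import job
print(job.job_done())"
```

```text
the job is handed in; nothing more can be done
None
```

The clean cassette is in the fume filter and the lid is shut. I handed the job in at about 23 s, with the arm clear of everything.

- **Cassette:** I took the white cassette on the mat, the one farthest left. I gripped its rib by the ends and turned it about 22° to match the box. Resistance peaked at about 13 N at the clip noses and then fell to near zero. I then pressed it onto the gasket with about 8 N.
- **Clips:** The rib top measured about 109 mm against 110 mm expected when home, and the cassette was level. The clips looked back at rest in both views. The top view was ambiguous at first because the cassette body hides part of the left clip. The unchanged outer edges and the identical scene view settled it.
- **Lid:** I pushed it over from behind with closed fingers. It resisted with about 8 N, clicked, and landed at 131.8 mm on a last press of 10 N. After I let go, it read 131.8 mm front and 132.0 mm back in the scene view. The top view read 130.2 mm and 131.3 mm, which is within its calibration error.
- **Other items:** The dirty cassette is in its original place by measurement. The bottle, jar, mug and tools look unmoved.

The latch itself can't be seen with the lid shut. That it caught is judged from the force drop and from the lid staying flat after I let go.

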